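# Load the bottle carrier, leave the jars

## Robot

A 6-joint arm with a two-finger parallel gripper is mounted at the origin on the work surface. World frame = base frame: x ahead of the robot, y to its left, z up, the work surface at z = 0. Lengths are in m, angles in rad, forces in N, time in s.
With the tool pointing down it reaches from about 0.25 to 0.725 m from the base axis. Payload 4 kg.
Tool frame: the origin (TCP) lies midway between the tips of the shut fingers; the grasp point (between the pads) lies 19 mm behind it; z points along the fingers, y is the line along which they close (so a half turn about z gives the same grasp; the last joint's range is limited). The gripper opens to 85 mm and grips with 20 to 120 N. Pads are 22 mm wide; open, the fingers measure 114 mm over their backs; the gripper's body (76 mm by 85 mm) begins 54 mm behind the grasp point. The pads swing forward as they close: fully open they stand 13 mm farther back than shut.
Start: joints at [1.331, 0.241, 0.005, 1.335, 0, 1.571], TCP at [0.119, 0.486, 0.231] pointing down, gripper open.
Joint ranges: [-2.72, 2.72], [-1.05, 1.87], [-1.09, 1.28], [-1.99, 2.15], [-1.42, 1.44], [-3.14, 3.14]. Speed limits (rad/s): [2.79, 2.79, 3.14, 3.14, 3.14, 3.14].

## Interface

Orientations are given as a unit quaternion [x, y, z, w].
In Python, from workcell import get_obs, imaging, workorder gives the robot as it stands.
- The arm moves only by the tool step_hand, called after "Emit:" by a JSON object that holds its "api" and its "payload", one argument or row to a line. Schema: {"type":"object","properties":{"segments":{"type":"array","items":{"type":"array","prefixItems":[{"type":"array","items":{"type":"number"},"minItems":3,"maxItems":3},{"type":"array","items":{"type":"number"},"minItems":3,"maxItems":3},{"type":"number"}],"minItems":3,"maxItems":3},"minItems":1,"maxItems":10},"only":{"type":"string"},"quiet":{"type":"boolean"},"lines":{"type":"string"}},"required":["segments"],"additionalProperties":false}. segments is a list of rows, 1 to 10 of them, each written [[rx, ry, rz], [dx, dy, dz], opening]: a rotation vector rx, ry, rz in units of 0.1 rad, then dx, dy, dz in units of 100 mm, then the finger opening in m; each row is the pose to reach, as a shift and turn from the pose commanded when the call began, along the tool's axes at that moment; what a row does not reach only later rows make up. A row lasts 1/8 s, in which the tool goes at most 0.0625 m and 0.188 rad, less where a joint would pass 70% of its speed; a pose out of reach is approached as far as the arm can. The fingers move at their own pace and stop on an object; the grip force is fixed at half the most. Time passes only in rows, so rows that do not move let the fingers close. The tool returns the time, the measured TCP pose, the force, the opening and the grip force at its end. only (a regular expression) keeps the lines of the reply that match it, lines (a string "A,B") keeps lines A to B, and quiet returns only ok. Input that does not fit is refused with a message, and nothing moves.
- get_obs(): the state, without advancing time (a new reading comes with each control period).
- imaging.camera(name): name is "side" or "top" or "wrist"; returns (picture, depth): 480x640x3 uint8, red, green, blue; 480x640 float32, m along the optical axis (not along the pixel's ray), 0 where there is no reading.
- imaging.calibration(name): a dict with "mtx" (3x3 intrinsics, pixels), "R" (3x3) and "t" (3): a world point X has camera coordinates R X + t. Camera axes: x right, y down, z forward; pixel columns grow to the right and rows downward; lengths in m; the calibration is good to about 2 mm. The wrist camera is an equidistant fisheye: a pixel r from the principal point sees the ray r / f radians off the axis. A picture is of the moment at which its call begins: read the wrist's pose just before it. calibration takes no time and is no camera call; for the wrist camera it gives the pose at the moment of the call.
- workorder.job_done(): hands the job in; it is judged then, once.
The state is a dict: "clock": time; "joint_pos": joint angles; "joint_vel": joint speeds; "tau": joint torques, N m; "eef_pos": TCP position; "tool_rot": TCP orientation; "ft_force": force on the tool from outside, world axes, zero at the start; "ft_torque": the same for the moment, N m; "grip_width": finger opening in m; "grasp_force": force on a finger pad.
Only numpy, scipy, OpenCV 4.12 (cv2) and the standard library are available. Lean on these libraries where they do the work, as an engineer would, in place of code of your own. Each camera call takes 0.05 s, during which the arm holds its last target. There are 200 camera calls.

## Task

Load the carrier for the cold room: take the three necked bottles (the ones whose cap is narrower than the body) from the bench and stand each upright, right down in the round holder of its own size, the large one in the large holder, the medium one in the medium, the small one in the small. Set the glass down gently, without dropping it or knocking it over. The straight jars with lids as wide as themselves do not belong in the carrier: leave them standing where they are.

Things in the scene. Friction and masses are not known exactly. Their poses are not given: they have to be found in the camera images.
- carrier: Grey tray, fixed on the bench, with a steel bar handle at each short end; 300 x 112 mm (340 over the handles), walls 20 mm high, floor 4 mm thick. Origin: centre of its underside; x along its long side, z up. Three black round holders stand in a row along its x: one at the middle, one 97 mm to either side; which holder stands where changes.
- holder_large: The large holder: black ring fixed on the carrier's floor, outer diameter 94 mm, bore 84 mm (8 mm of room all round the large bottle), 18 mm high, open through to the carrier's floor. Origin: centre of its underside, level with the carrier's floor on which the bottle will stand (4 mm above the bench); z up.
- holder_medium: The medium holder: black ring fixed on the carrier's floor, outer diameter 77 mm, bore 67 mm (8 mm of room all round the medium bottle), 18 mm high, open through to the carrier's floor. Origin: centre of its underside, level with the carrier's floor on which the bottle will stand (4 mm above the bench); z up.
- holder_small: The small holder: black ring fixed on the carrier's floor, outer diameter 60 mm, bore 50 mm (8 mm of room all round the small bottle), 18 mm high, open through to the carrier's floor. Origin: centre of its underside, level with the carrier's floor on which the bottle will stand (4 mm above the bench); z up.
- bottle_large: The large necked bottle: amber glass, round, body 68 mm in diameter up to 65 mm high, then a shoulder that narrows to a neck, and a blue cap only 40 mm in diameter (narrower than the body) from 81 to 105 mm, the top. The cap is fixed on; grip it there. Loose, upright, 0.04 to 0.35 kg. Origin: centre of its underside, on the bench; z up.
- bottle_medium: The medium necked bottle: amber glass, round, body 51 mm in diameter up to 50 mm high, then a shoulder that narrows to a neck, and a blue cap only 34 mm in diameter (narrower than the body) from 66 to 90 mm, the top. The cap is fixed on; grip it there. Loose, upright, 0.04 to 0.35 kg. Origin: centre of its underside, on the bench; z up.
- bottle_small: The small necked bottle: amber glass, round, body 34 mm in diameter up to 35 mm high, then a shoulder that narrows to a neck, and a blue cap only 24 mm in diameter (narrower than the body) from 51 to 75 mm, the top. The cap is fixed on; grip it there. Loose, upright, 0.04 to 0.35 kg. Origin: centre of its underside, on the bench; z up.
- jar_large: Look-alike, large straight jar: amber glass, round, 68 mm in diameter, 105 mm high, no neck: its blue lid (top 19 mm) is as wide as the body, 68 mm. Loose, upright. Origin: centre of its underside, on the bench; z up. Nearby stand low bystanders, up to 45 mm high.
- jar_medium: Look-alike, medium straight jar: amber glass, round, 51 mm in diameter, 90 mm high, no neck: its blue lid (top 19 mm) is as wide as the body, 51 mm. Loose, upright. Origin: centre of its underside, on the bench; z up. Nearby stand low bystanders, up to 45 mm high.
- jar_small: Look-alike, small straight jar: amber glass, round, 34 mm in diameter, 75 mm high, no neck: its blue lid (top 19 mm) is as wide as the body, 34 mm. Loose, upright. Origin: centre of its underside, on the bench; z up. Nearby stand low bystanders, up to 45 mm high.

How it is judged:
By the outcome, as a careful person would: the job done as asked, in the order asked, and still so for the second after the job is handed in, with the robot touching nothing.
It also fails if it takes over 86 s, if anything falls off the work surface, if the arm or the gripper's body presses on something with over 40 N, if the wrist force passes 120 N, or if a joint passes its speed limit or range.

## Working session

There is one attempt and no reset: what is moved stays moved. The work goes in short steps, Python scripts to look and compute and a tool call to move; the robot and the scene stay as the last step left them, time stands still between calls to the robot, and variables do not carry over. Pictures are saved under pics/ and viewed, at most 14 in all, crops included, and the job is handed in when it is done.

```bash
mkdir -p pics; ls; python3 - <<'E'
from workcell import get_obs, imaging
import cv2,numpy as np
o=get_obs();print(o['clock'],o['eef_pos'],o['tool_rot'],o['grip_width'])
for n in("top","side"):
    p,d=imaging.camera(n);cv2.imwrite(f'pics/{n}0.png',p[:,:,::-1]);np.savez(f'{n}0.npz',p=p,d=d,**imaging.calibration(n))
    c=imaging.calibration(n);print(n,c['mtx'].tolist(),c['R'].round(3).tolist(),c['t'],(d>0).mean())
E
```

```text
pics
0.0 [0.11858723 0.48510188 0.2304134 ] [ 1.19620572e-01  9.92819149e-01 -1.01725750e-03 -1.45989460e-04] 0.08510175559908853
top [[453.7292366200487, 0.0, 317.0606200461941], [0.0, 453.7292366200487, 245.0788949484856], [0.0, 0.0, 1.0]] [[0.102, -0.995, 0.001], [-0.97, -0.1, -0.223], [0.222, 0.022, -0.975]] [0.0264796  0.55952224 0.92822804] 0.995947265625
side [[530.7331042424898, 0.0, 318.51998347423483], [0.0, 530.7331042424898, 237.26874501570066], [0.0, 0.0, 1.0]] [[0.722, -0.691, 0.015], [-0.339, -0.373, -0.864], [0.603, 0.619, -0.504]] [-0.34313642  0.25612493  0.81741841] 0.9960416666666667
```

View pics/top0.png

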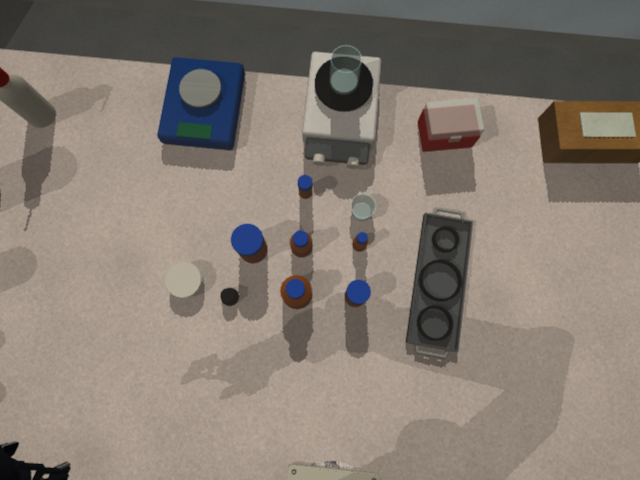

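View pics/side0.png

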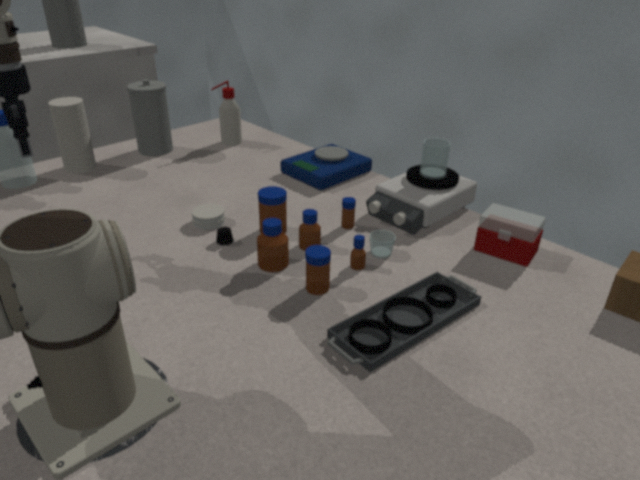

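The top view shows the necked bottles' caps at about large (294,288), medium (301,239) and small (362,238). The jars are at (248,239), (358,292) and (305,182). The holders are at small (446,239), large (440,279) and medium (434,324). The side view agrees.

```bash
cat > h.py <<'E'
import numpy as np,cv2
def ray(c,uv,z):
    K,R,t=c['mtx'],c['R'],c['t']
    d=R.T@np.linalg.inv(K)@np.array([uv[0],uv[1],1.]);o=-R.T@t
    return o+d*(z-o[2])/d[2]
def cloud(c,d):
    v,u=np.mgrid[:480,:640];K=c['mtx']
    P=np.stack([(u-K[0,2])/K[0,0]*d,(v-K[1,2])/K[1,1]*d,d],-1)
    return (P-c['t'])@c['R']
E
python3 - <<'E'
from h import *
for n in('top','side'):
    f=np.load(n+'0.npz');p,d=f['p'],f['d'];P=cloud(f,d)
    hsv=cv2.cvtColor(p,cv2.COLOR_RGB2HSV)
    m=cv2.inRange(hsv,(105,120,50),(130,255,255))
    k,l,s,c=cv2.connectedComponentsWithStats(m)
    for i in range(1,k):
        if s[i,4]<40 or s[i,4]>2500: continue
        q=P[l==i];zt=np.percentile(q[:,2],90);tp=q[q[:,2]>zt-.005]
        (cx,cy),r=cv2.minEnclosingCircle((tp[:,:2]*1000).astype(np.float32))
        print(n,c[i].round(),s[i,4],'ztop',zt.round(4),'mean',tp.mean(0).round(4),'circ',round(cx,1),round(cy,1),round(r,1))
f=np.load('top0.npz');p,d=f['p'],f['d'];P=cloud(f,d)
g=cv2.cvtColor(p,cv2.COLOR_RGB2GRAY)
for bx in((430,222,462,256),(416,256,466,302),(414,303,456,343)):
    x0,y0,x1,y1=bx;m=np.zeros_like(g);m[y0:y1,x0:x1]=(g[y0:y1,x0:x1]<38)*255
    k,l,s,c=cv2.connectedComponentsWithStats(m);i=1+np.argmax(s[1:,4])
    ct=max(cv2.findContours((l==i).astype(np.uint8),cv2.RETR_EXTERNAL,2)[0],key=cv2.contourArea)
    e=cv2.fitEllipse(ct);q=P[l==i];h=q[q[:,2]>.016]
    (cx,cy),r=cv2.minEnclosingCircle((h[:,:2]*1000).astype(np.float32))
    print('ring',e,ray(f,e[0],.018).round(4),'depth',h.mean(0).round(4),cx,cy,r,len(h))
# object centres of bystanders
for u,v in((363,207),(230,296),(183,280),(360,238)): print(P[v,u].round(3))
cv2.imwrite('pics/crop.png',cv2.resize(p[170:360,270:480,::-1],None,fx=3,fy=3,interpolation=2))
E
```

```text
top [305. 182.] 166 ztop 0.0759 mean [0.6927 0.1254 0.0739] circ 692.8 125.9 16.6
top [247. 239.] 775 ztop 0.1061 mean [0.5407 0.2297 0.1104] circ 451.5 156.4 151.2
top [300. 238.] 188 ztop 0.091 mean [0.5596 0.1205 0.0888] circ 559.9 120.1 16.4
top [362. 237.] 93 ztop 0.0754 mean [ 0.5789 -0.0123  0.0736] circ 579.5 -11.8 11.6
top [295. 288.] 279 ztop 0.1057 mean [0.4496 0.1183 0.1038] circ 449.9 118.5 19.4
top [358. 291.] 448 ztop 0.0906 mean [ 0.4585 -0.0121  0.0887] circ 458.6 -12.5 25.2
side [  2. 118.] 83 ztop 0.2045 mean [0.1844 0.8824 0.2136] circ 146.2 707.1 244.9
side [324. 166.] 1246 ztop 0.047 mean [0.8583 0.3622 0.0508] circ 401.6 -112.6 773.9
side [272. 195.] 407 ztop 0.1068 mean [0.5345 0.2198 0.1092] circ 203.9 -196.8 577.8
side [348. 203.] 115 ztop 0.076 mean [0.6771 0.1106 0.0825] circ 273.1 -258.3 580.6
side [309. 216.] 154 ztop 0.0914 mean [0.5475 0.1064 0.0968] circ 202.6 -257.9 530.7
side [272. 226.] 279 ztop 0.1064 mean [0.4443 0.111  0.1084] circ 154.6 -259.8 497.8
side [359. 241.] 100 ztop 0.0762 mean [ 0.5759 -0.0164  0.0747] circ 576.5 -15.7 11.2
side [317. 255.] 414 ztop 0.0914 mean [ 0.4538 -0.017   0.092 ] circ 157.6 -320.0 454.6
ring ((445.1278991699219, 239.11534118652344), (24.777896881103516, 25.758201599121094), 83.95272827148438) [ 0.6082 -0.2065  0.018 ] depth [ 0.6054 -0.2027  0.0357] 480.82525634765625 -84.70606994628906 207.54014587402344 130
ring ((440.05450439453125, 280.2893371582031), (40.38806915283203, 41.75487518310547), 106.34285736083984) [ 0.5117 -0.1989  0.018 ] depth [ 0.5115 -0.1992  0.0242] 439.7945251464844 -86.07328796386719 181.8915252685547 237
ring ((434.58331298828125, 322.80206298828125), (34.34047317504883, 35.23783493041992), 125.40399932861328) [ 0.416  -0.1908  0.018 ] depth [ 0.4161 -0.1872  0.035 ] 378.7888488769531 -83.66413879394531 152.16566467285156 204
[ 0.671 -0.014  0.003]
[0.427 0.263 0.033]
[0.452 0.372 0.032]
[ 0.577 -0.008  0.071]
```

View pics/crop.png

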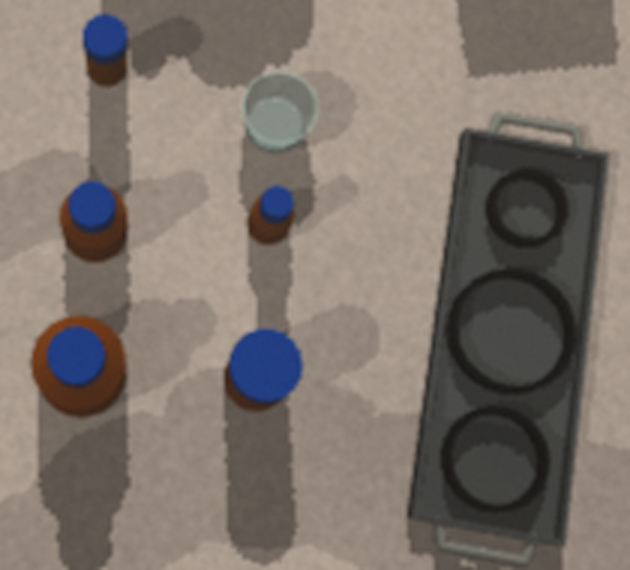

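The crop shows the caps and rings clearly. The ring spacings come out at 96.8 and 96.0 mm against the nominal 97, and the cap heights and radii match the sizes given. Fitted holder centres are L (.512,-.199), M (.415,-.191) and S (.609,-.207). I'll start with the large bottle.

```bash
cat > go.py <<'E'
import sys,numpy as np
from workcell import get_obs
from scipy.spatial.transform import Rotation as Q
o=get_obs();R=Q.from_quat(o['tool_rot'])
print('clk',o['clock'],'pos',np.round(o['eef_pos'],4),'q',np.round(o['joint_pos'],2),'w',round(o['grip_width'],4),'f',round(o['grasp_force'],1),'axes z',R.as_matrix()[:,2].round(3),'y',R.as_matrix()[:,1].round(3))
for a in sys.argv[1:]:
    print(a,R.inv().apply(np.array(eval(a))-o['eef_pos']).round(4))
E
python3 go.py .450,.1185,.23 .450,.1185,.078
```

```text
clk 0.1 pos [0.1186 0.4851 0.2305] q [1.33 0.24 0.   1.34 0.   1.57] w 0.0852 f 0.0 axes z [-0.    -0.002 -1.   ] y [ 0.238  0.971 -0.002]
.450,.1185,.23 [-0.409  -0.2774  0.001 ]
.450,.1185,.078 [-0.409  -0.2772  0.153 ]
```

Units first: shifts go in units of 100 mm and turns go in units of 0.1 rad. So -0.409 m is -4.09, -0.385 m is -3.85.

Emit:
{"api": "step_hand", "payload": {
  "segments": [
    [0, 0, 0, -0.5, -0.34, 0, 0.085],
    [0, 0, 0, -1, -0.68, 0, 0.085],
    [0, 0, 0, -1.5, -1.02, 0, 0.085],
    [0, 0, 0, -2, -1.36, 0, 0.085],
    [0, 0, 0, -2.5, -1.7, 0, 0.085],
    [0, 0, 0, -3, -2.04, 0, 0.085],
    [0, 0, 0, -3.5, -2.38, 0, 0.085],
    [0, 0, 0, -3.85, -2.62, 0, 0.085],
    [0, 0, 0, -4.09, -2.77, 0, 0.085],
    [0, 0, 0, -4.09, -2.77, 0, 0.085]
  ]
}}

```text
refused: segments[0]: [0, 0, 0, -0.5, -0.34, 0, 0.085] is too long (schema: maxItems 3). Nothing was moved.
```

Nothing moved. I misread the format; it is rows with the three-number parts in brackets of their own. Resending.

Emit:
{"api": "step_hand", "payload": {
  "segments": [
    [[0, 0, 0], [-0.5, -0.34, 0], 0.085],
    [[0, 0, 0], [-1, -0.68, 0], 0.085],
    [[0, 0, 0], [-1.5, -1.02, 0], 0.085],
    [[0, 0, 0], [-2, -1.36, 0], 0.085],
    [[0, 0, 0], [-2.5, -1.7, 0], 0.085],
    [[0, 0, 0], [-3, -2.04, 0], 0.085],
    [[0, 0, 0], [-3.5, -2.38, 0], 0.085],
    [[0, 0, 0], [-3.85, -2.62, 0], 0.085],
    [[0, 0, 0], [-4.09, -2.77, 0], 0.085],
    [[0, 0, 0], [-4.09, -2.77, 0], 0.085]
  ]
}}

```text
clock: 1.35
eef_pos: [0.4509, 0.1181, 0.2307]
tool_rot: [0.121, 0.993, -0.0, -0.001]
ft_force: [0.0, 0.4, -0.1]
grip_width: 0.0849
grasp_force: 0.0
```

```bash
python3 go.py .450,.1185,.078; python3 - <<'E'
from workcell import imaging
import cv2
p,d=imaging.camera('wrist');cv2.imwrite('pics/w1.png',p[:,:,::-1])
E
```

```text
clk 1.35 pos [0.4509 0.1181 0.2307] q [ 0.26  0.17 -0.08  1.32  0.    0.5 ] w 0.0849 f 0.0 axes z [-0.001 -0.    -1.   ] y [ 0.241  0.971 -0.001]
.450,.1185,.078 [0.0009 0.0003 0.1527]
```

View pics/w1.png

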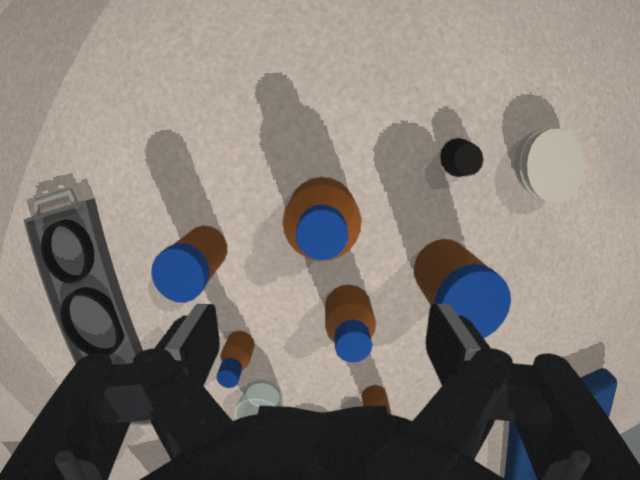

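The wrist view has the large cap centred between the fingers at column 322. The large cap is at (322,232) and the medium at (352,340). I'll check the wrist ray against the top-view position.

```bash
cat >> h.py <<'E'
def wray(c,uv,z):
    K,R,t=c['mtx'],c['R'],c['t']
    x=np.array([(uv[0]-K[0,2])/K[0,0],(uv[1]-K[1,2])/K[1,1]]);th=np.hypot(*x)
    d=R.T@np.append(x/th*np.sin(th),np.cos(th));o=-R.T@t
    return o+d*(z-o[2])/d[2]
E
python3 - <<'E'
from h import *
from workcell import imaging
c=imaging.calibration('wrist');print('cam',(-c['R'].T@c['t']).round(3))
p=cv2.imread('pics/w1.png');m=cv2.inRange(cv2.cvtColor(p,cv2.COLOR_BGR2HSV),(105,120,50),(130,255,255))
k,l,s,ct=cv2.connectedComponentsWithStats(m)
for i in range(1,k):
    if s[i,4]<200: continue
    print(ct[i].round(),s[i,4],[ (z,wray(c,ct[i],z)[:2].round(4)) for z in(.105,.09,.075)])
E
```

```text
cam [0.38  0.135 0.375]
[321. 232.] 2210 [(0.105, array([0.4469, 0.1185])), (0.09, array([0.4506, 0.1176])), (0.075, array([0.4543, 0.1167]))]
[180. 272.] 2565 [(0.105, array([ 0.4515, -0.0011])), (0.09, array([ 0.4555, -0.0087])), (0.075, array([ 0.4594, -0.0163]))]
[476. 297.] 3469 [(0.105, array([0.5319, 0.2322])), (0.09, array([0.5403, 0.2376])), (0.075, array([0.5487, 0.243 ]))]
[353. 341.] 1243 [(0.105, array([0.5441, 0.1214])), (0.09, array([0.5532, 0.1206])), (0.075, array([0.5623, 0.1199]))]
[229. 373.] 527 [(0.105, array([0.5528, 0.0067])), (0.09, array([ 5.624e-01, -4.000e-04])), (0.075, array([ 0.572 , -0.0076]))]
[601. 388.] 878 [(0.105, array([0.7067, 0.3955])), (0.09, array([0.7248, 0.41  ])), (0.075, array([0.743 , 0.4244]))]
[518. 458.] 1048 [(0.105, array([0.7757, 0.2831])), (0.09, array([0.7977, 0.2913])), (0.075, array([0.8197, 0.2996]))]
```

Converted, 0.152 m is 1.52, 0.135 m is 1.35.

Emit:
{"api": "step_hand", "payload": {
  "segments": [
    [[0, 0, 0], [0.01, 0, 0.5], 0.075],
    [[0, 0, 0], [0.01, 0, 1], 0.075],
    [[0, 0, 0], [0.01, 0, 1.35], 0.075],
    [[0, 0, 0], [0.01, 0, 1.52], 0.075],
    [[0, 0, 0], [0.01, 0, 1.52], 0.06],
    [[0, 0, 0], [0.01, 0, 1.52], 0.045],
    [[0, 0, 0], [0.01, 0, 1.52], 0.02],
    [[0, 0, 0], [0.01, 0, 1.52], 0.02],
    [[0, 0, 0], [0.01, 0, 1.52], 0.02],
    [[0, 0, 0], [0.01, 0, 1.52], 0.02]
  ]
}}

```text
clock: 2.65
eef_pos: [0.45, 0.1199, 0.0806]
tool_rot: [0.12, 0.993, 0.0, 0.001]
ft_force: [-1.6, -1.5, 6.8]
grip_width: 0.0385
grasp_force: 60.2
```

Emit:
{"api": "step_hand", "payload": {
  "segments": [
    [[0, 0, 0], [0, 0, 0], 0.02],
    [[0, 0, 0], [0, 0, -0.1], 0.02],
    [[0, 0, 0], [0, 0, -0.3], 0.02],
    [[0, 0, 0], [0, 0, -0.7], 0.02],
    [[0, 0, 0], [0, 0, -1.1], 0.02],
    [[0, 0, 0], [0, 0, -1.4], 0.02],
    [[0, 0, 0], [0, 0, -1.4], 0.02]
  ]
}}

```text
clock: 3.52
eef_pos: [0.4509, 0.1202, 0.2216]
tool_rot: [0.12, 0.993, 0.001, 0.003]
ft_force: [0.4, -0.4, -3.4]
grip_width: 0.0382
grasp_force: 61.1
```

```bash
python3 go.py .512,-.199,.22 ; python3 - <<'E'
from workcell import imaging
import cv2
p,d=imaging.camera('side');cv2.imwrite('pics/s2.png',p[100:400,150:550,::-1])
E
```

```text
clk 3.525 pos [0.4509 0.1202 0.2216] q [ 0.26  0.17 -0.1   1.29  0.    0.5 ] w 0.0382 f 61.1 axes z [ 0.005  0.002 -1.   ] y [0.238 0.971 0.003]
.512,-.199,.22 [-0.1352 -0.2956  0.0014]
```

View pics/s2.png

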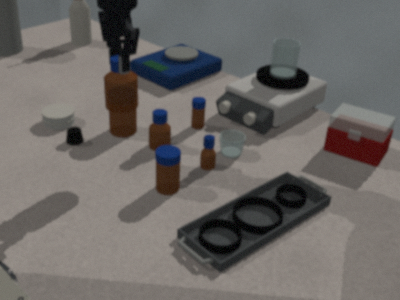

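The bottle hangs upright from the gripper at about (122,95) in the crop, and the others are undisturbed. Next I carry it over the large holder.

Converted, -0.2956 m is -2.956, -0.135 m is -1.35.

Emit:
{"api": "step_hand", "payload": {
  "segments": [
    [[0, 0, 0], [-0.07, -0.16, 0], 0.02],
    [[0, 0, 0], [-0.23, -0.5, 0], 0.02],
    [[0, 0, 0], [-0.41, -0.9, 0], 0.02],
    [[0, 0, 0], [-0.59, -1.3, 0], 0.02],
    [[0, 0, 0], [-0.78, -1.7, 0], 0.02],
    [[0, 0, 0], [-0.96, -2.1, 0], 0.02],
    [[0, 0, 0], [-1.14, -2.5, 0], 0.02],
    [[0, 0, 0], [-1.27, -2.78, 0], 0.02],
    [[0, 0, 0], [-1.35, -2.956, 0], 0.02],
    [[0, 0, 0], [-1.35, -2.956, 0], 0.02]
  ]
}}

```text
clock: 4.82
eef_pos: [0.5096, -0.2, 0.2176]
tool_rot: [0.12, 0.993, 0.001, -0.001]
ft_force: [0.2, 0.6, -3.4]
grip_width: 0.0388
grasp_force: 61.0
```

Emit:
{"api": "step_hand", "payload": {
  "segments": [
    [[0, 0, 0], [0, 0, 0.3], 0.02],
    [[0, 0, 0], [0, 0, 0.6], 0.02],
    [[0, 0, 0], [0, 0, 0.8], 0.02],
    [[0, 0, 0], [0, 0, 0.9], 0.02],
    [[0, 0, 0], [0, 0, 0.9], 0.02],
    [[0, 0, 0], [0, 0, 0.9], 0.02]
  ]
}}

```text
clock: 5.58
eef_pos: [0.5109, -0.1994, 0.1303]
tool_rot: [0.119, 0.993, -0.0, 0.001]
ft_force: [0.1, 0.8, -2.3]
grip_width: 0.0381
grasp_force: 61.2
```

```bash
python3 go.py .512,-.199,.0846 ; python3 - <<'E'
from workcell import imaging
import cv2,numpy as np
p,d=imaging.camera('side');q,d=imaging.camera('top')
a=cv2.resize(p[200:400,300:500],(600,600))[:, :400] if 0 else cv2.resize(p[200:380,300:500],(400,360));b=cv2.resize(q[200:380,350:550],(400,360))
cv2.imwrite('pics/p3.png',np.hstack([a,b])[:,:,::-1])
E
```

```text
clk 5.575 pos [ 0.5109 -0.1994  0.1303] q [-0.37  0.4  -0.05  1.13  0.   -0.13] w 0.0381 f 61.2 axes z [ 0.002 -0.001 -1.   ] y [ 0.237  0.971 -0.   ]
.512,-.199,.0846 [-0.0009  0.0006  0.0457]
```

View pics/p3.png

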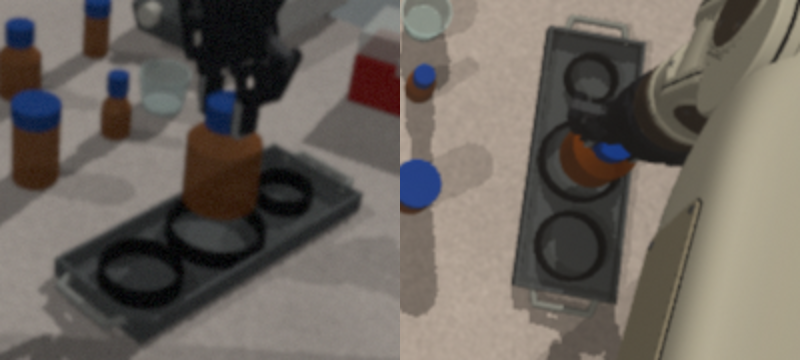

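The large bottle hangs over the large holder; its side-view body spans columns 185–262 in the crop, so full-image column is about 411. I'll check that column against the projected holder axis.

```bash
python3 - <<'E'
from h import *
for n in('side','top'):
    f=np.load(n+'0.npz')
    for z in(.05,.08,.115):
        x=f['mtx']@(f['R']@np.array([.512,-.199,z])+f['t']);uv=x[:2]/x[2]
        o=(300,200) if n=='side' else (350,200)
        print(n,z,((uv-o)*2).round(1))
    print(n,'ring', [ ((lambda x:(x[:2]/x[2]-o)*2)(f['mtx']@(f['R']@np.array([.512,-.199,.018])+f['t']))).round(1)])
E
```

```text
side 0.05 [216.2 197.9]
side 0.08 [219.5 171.2]
side 0.115 [223.5 139.1]
side ring [array([212.8, 225.4])]
top 0.05 [188. 156.]
top 0.08 [195.8 151.6]
top 0.115 [205.5 146.2]
top ring [array([180.2, 160.3])]
```

Agreement is within about 1–2 mm, so I'll lower it.

Emit:
{"api": "step_hand", "payload": {
  "segments": [
    [[0, 0, 0], [-0.01, 0.006, 0.15], 0.02],
    [[0, 0, 0], [-0.01, 0.006, 0.28], 0.02],
    [[0, 0, 0], [-0.01, 0.006, 0.36], 0.02],
    [[0, 0, 0], [-0.01, 0.006, 0.4], 0.02],
    [[0, 0, 0], [-0.01, 0.006, 0.42], 0.02],
    [[0, 0, 0], [-0.01, 0.006, 0.43], 0.02],
    [[0, 0, 0], [-0.01, 0.006, 0.43], 0.02]
  ]
}}

```text
clock: 6.55
eef_pos: [0.5116, -0.1993, 0.0866]
tool_rot: [0.12, 0.993, -0.0, 0.0]
ft_force: [0.1, 0.2, -3.5]
grip_width: 0.0381
grasp_force: 61.2
```

```bash
python3 go.py
```

```text
clk 6.55 pos [ 0.5116 -0.1993  0.0866] q [-0.37  0.44 -0.1   1.03 -0.   -0.13] w 0.0381 f 61.2 axes z [ 0.001 -0.    -1.   ] y [ 0.238  0.971 -0.   ]
```

Converted, 0.002 m is 0.02, 0.001 m is 0.01.

Emit:
{"api": "step_hand", "payload": {
  "segments": [
    [[0, 0, 0], [0, 0, 0.01], 0.02],
    [[0, 0, 0], [0, 0, 0.02], 0.02],
    [[0, 0, 0], [0, 0, 0.02], 0.02]
  ]
}}

```text
clock: 6.92
eef_pos: [0.5116, -0.1993, 0.0848]
tool_rot: [0.12, 0.993, -0.0, 0.0]
ft_force: [-0.1, 0.6, -0.9]
grip_width: 0.0383
grasp_force: 61.6
```

Emit:
{"api": "step_hand", "payload": {
  "segments": [
    [[0, 0, 0], [0, 0, 0.007], 0.02],
    [[0, 0, 0], [0, 0, 0.014], 0.02],
    [[0, 0, 0], [0, 0, 0.014], 0.02]
  ]
}}

```text
clock: 7.3
eef_pos: [0.512, -0.1995, 0.0847]
tool_rot: [0.12, 0.993, -0.0, 0.001]
ft_force: [-1.8, -0.3, 8.4]
grip_width: 0.0382
grasp_force: 62.3
```

In contact. I'll release, rise, and move over the medium bottle.

Emit:
{"api": "step_hand", "payload": {
  "segments": [
    [[0, 0, 0], [0, 0, -0.01], 0.02],
    [[0, 0, 0], [0, 0, -0.01], 0.045],
    [[0, 0, 0], [0, 0, -0.01], 0.055],
    [[0, 0, 0], [0, 0, -0.01], 0.07],
    [[0, 0, 0], [0, 0, -0.01], 0.07],
    [[0, 0, 0], [0, 0, -0.01], 0.07],
    [[0, 0, 0], [0, 0, -0.3], 0.07],
    [[0, 0, 0], [0, 0, -0.8], 0.07],
    [[0, 0, 0], [0, 0, -1.25], 0.07],
    [[0, 0, 0], [0, 0, -1.25], 0.07]
  ]
}}

```text
clock: 8.55
eef_pos: [0.5139, -0.2001, 0.2125]
tool_rot: [0.12, 0.993, -0.001, 0.004]
ft_force: [-0.7, 0.6, -0.2]
grip_width: 0.0701
grasp_force: 0.0
```

```bash
python3 go.py .560,.1203,.21
```

```text
clk 8.55 pos [ 0.5139 -0.2001  0.2125] q [-0.37  0.34  0.1   1.31  0.   -0.13] w 0.0701 f 0.0 axes z [ 0.009 -0.003 -1.   ] y [ 0.238  0.971 -0.001]
.560,.1203,.21 [0.0314 0.3222 0.0018]
```

Converted, 0.0314 m is 0.314, 0.322 m is 3.22.

Emit:
{"api": "step_hand", "payload": {
  "segments": [
    [[0, 0, 0], [0.05, 0.5, 0], 0.07],
    [[0, 0, 0], [0.1, 1, 0], 0.07],
    [[0, 0, 0], [0.15, 1.5, 0], 0.07],
    [[0, 0, 0], [0.2, 2, 0], 0.07],
    [[0, 0, 0], [0.25, 2.5, 0], 0.07],
    [[0, 0, 0], [0.3, 3, 0], 0.07],
    [[0, 0, 0], [0.314, 3.22, 0], 0.07],
    [[0, 0, 0], [0.314, 3.22, 0], 0.07],
    [[0, 0, 0], [0.314, 3.22, 0], 0.07]
  ]
}}

```text
clock: 9.68
eef_pos: [0.557, 0.12, 0.2074]
tool_rot: [0.12, 0.993, -0.001, -0.001]
ft_force: [0.2, -0.2, 0.3]
grip_width: 0.0704
grasp_force: 0.0
```

```bash
python3 go.py .560,.1203,.066; python3 - <<'E'
from workcell import imaging
import cv2,numpy as np
p,d=imaging.camera('side');q,d=imaging.camera('wrist')
cv2.imwrite('pics/p4.png',np.hstack([cv2.resize(p[150:400,230:530],(400,333)),cv2.resize(q,(400,333))])[:,:,::-1])
E
```

```text
clk 9.675 pos [0.557  0.12   0.2074] q [ 0.21  0.39  0.15  1.33 -0.    0.45] w 0.0704 f 0.0 axes z [-0.001 -0.001 -1.   ] y [ 0.239  0.971 -0.001]
.560,.1203,.066 [-0.003   0.0012  0.1414]
```

View pics/p4.png

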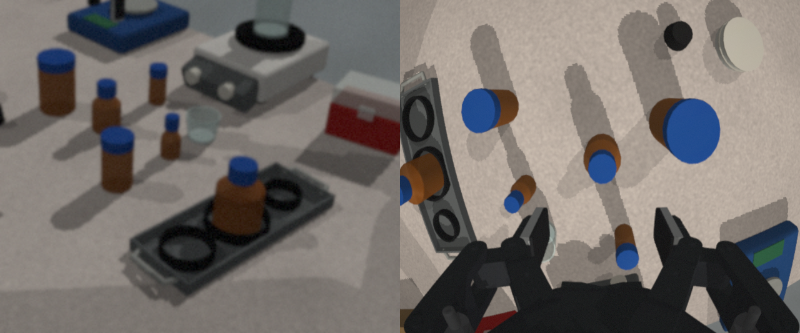

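The large bottle stands upright in the large holder, at (238,195) in the left half. In the wrist view the medium cap at (602,167) is centred between the fingers.

Converted, 0.141 m is 1.41, 0.128 m is 1.28.

Emit:
{"api": "step_hand", "payload": {
  "segments": [
    [[0, 0, 0], [-0.02, 0.01, 0.5], 0.07],
    [[0, 0, 0], [-0.03, 0.01, 1], 0.07],
    [[0, 0, 0], [-0.03, 0.01, 1.28], 0.07],
    [[0, 0, 0], [-0.03, 0.01, 1.41], 0.07],
    [[0, 0, 0], [-0.03, 0.01, 1.41], 0.055],
    [[0, 0, 0], [-0.03, 0.01, 1.41], 0.045],
    [[0, 0, 0], [-0.03, 0.01, 1.41], 0.015],
    [[0, 0, 0], [-0.03, 0.01, 1.41], 0.015],
    [[0, 0, 0], [-0.03, 0.01, 1.41], 0.015],
    [[0, 0, 0], [-0.03, 0.01, 1.41], 0.015]
  ]
}}

```text
clock: 11.02
eef_pos: [0.5618, 0.1213, 0.0689]
tool_rot: [0.12, 0.993, 0.0, 0.002]
ft_force: [-1.4, -1.6, 6.5]
grip_width: 0.0321
grasp_force: 59.3
```

Emit:
{"api": "step_hand", "payload": {
  "segments": [
    [[0, 0, 0], [0, 0, 0], 0.015],
    [[0, 0, 0], [0, 0, -0.1], 0.015],
    [[0, 0, 0], [0, 0, -0.3], 0.015],
    [[0, 0, 0], [0, 0, -0.7], 0.015],
    [[0, 0, 0], [0, 0, -1.1], 0.015],
    [[0, 0, 0], [0, 0, -1.3], 0.015],
    [[0, 0, 0], [0, 0, -1.3], 0.015],
    [[0, 0, 0], [0, 0, -1.3], 0.015]
  ]
}}

```text
clock: 12.02
eef_pos: [0.5597, 0.1213, 0.1958]
tool_rot: [0.12, 0.993, -0.0, -0.001]
ft_force: [-0.7, 0.7, -1.1]
grip_width: 0.032
grasp_force: 59.5
```

```bash
python3 go.py .4153,-.1908,.195
```

```text
clk 12.025 pos [0.5597 0.1213 0.1958] q [0.21 0.4  0.14 1.31 0.   0.45] w 0.032 f 59.5 axes z [-0.002 -0.    -1.   ] y [ 0.237  0.971 -0.001]
.4153,-.1908,.195 [ 0.0662 -0.3375  0.0012]
```

Converted, 0.004 m is 0.04, -0.3375 m is -3.375.

Emit:
{"api": "step_hand", "payload": {
  "segments": [
    [[0, 0, 0], [0.04, -0.2, 0], 0.015],
    [[0, 0, 0], [0.12, -0.6, 0], 0.015],
    [[0, 0, 0], [0.21, -1.05, 0], 0.015],
    [[0, 0, 0], [0.29, -1.5, 0], 0.015],
    [[0, 0, 0], [0.38, -1.95, 0], 0.015],
    [[0, 0, 0], [0.47, -2.4, 0], 0.015],
    [[0, 0, 0], [0.56, -2.85, 0], 0.015],
    [[0, 0, 0], [0.625, -3.18, 0], 0.015],
    [[0, 0, 0], [0.662, -3.375, 0], 0.015],
    [[0, 0, 0], [0.662, -3.375, 0], 0.015]
  ]
}}

```text
clock: 13.28
eef_pos: [0.4139, -0.1919, 0.196]
tool_rot: [0.121, 0.993, 0.0, -0.001]
ft_force: [0.2, 0.1, -1.1]
grip_width: 0.0322
grasp_force: 59.7
```

Emit:
{"api": "step_hand", "payload": {
  "segments": [
    [[0, 0, 0], [0, 0, 0.3], 0.015],
    [[0, 0, 0], [0, 0, 0.6], 0.015],
    [[0, 0, 0], [0, 0, 0.75], 0.015],
    [[0, 0, 0], [0, 0, 0.8], 0.015],
    [[0, 0, 0], [0, 0, 0.8], 0.015],
    [[0, 0, 0], [0, 0, 0.8], 0.015]
  ]
}}

```text
clock: 14.02
eef_pos: [0.4166, -0.1909, 0.1176]
tool_rot: [0.119, 0.993, -0.0, 0.001]
ft_force: [0.4, 0.3, -1.0]
grip_width: 0.032
grasp_force: 59.7
```

```bash
python3 go.py .4153,-.1908,.073 ; python3 - <<'E'
from workcell import imaging
from h import *
p,d=imaging.camera('side')
cv2.imwrite('pics/p5.png',cv2.resize(p[200:400,300:500],(600,600))[:,:,::-1])
f=np.load('side0.npz')
for z in(.018,.06,.085,.13):
    x=f['mtx']@(f['R']@np.array([.4153,-.1908,z])+f['t']);print(z,((x[:2]/x[2]-(300,200))*3).round(1))
E
```

```text
clk 14.025 pos [ 0.4166 -0.1909  0.1176] q [-0.43  0.24 -0.3   1.02  0.   -0.19] w 0.032 f 59.7 axes z [ 0.001 -0.001 -1.   ] y [ 0.237  0.971 -0.   ]
.4153,-.1908,.073 [ 0.0013 -0.0002  0.0446]
0.018 [206.3 401.2]
0.06 [210.8 345.1]
0.085 [213.7 310.4]
0.13 [219.  245.5]
```

View pics/p5.png

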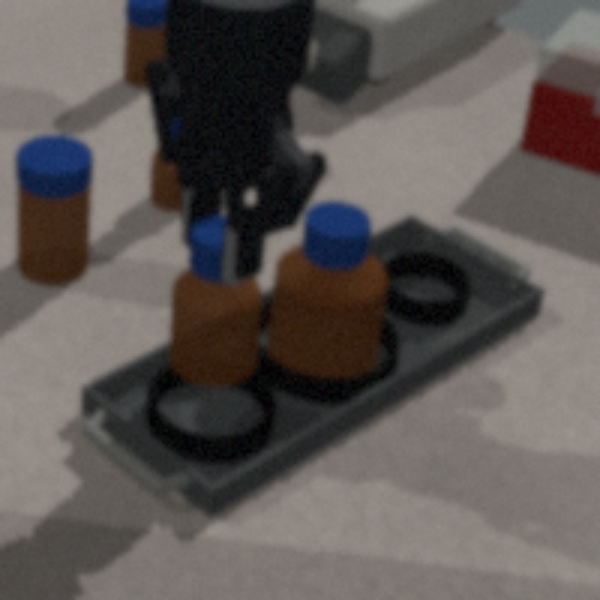

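The medium bottle is over its ring: ring centre (211,408) and body column 216, where 217 is expected. I'll lower it.

Converted, 0.043 m is 0.43, 0.042 m is 0.42.

Emit:
{"api": "step_hand", "payload": {
  "segments": [
    [[0, 0, 0], [0.01, 0, 0.15], 0.015],
    [[0, 0, 0], [0.01, 0, 0.28], 0.015],
    [[0, 0, 0], [0.01, 0, 0.36], 0.015],
    [[0, 0, 0], [0.01, 0, 0.4], 0.015],
    [[0, 0, 0], [0.01, 0, 0.42], 0.015],
    [[0, 0, 0], [0.01, 0, 0.43], 0.015],
    [[0, 0, 0], [0.01, 0, 0.43], 0.015]
  ]
}}

```text
clock: 14.95
eef_pos: [0.4152, -0.1906, 0.0741]
tool_rot: [0.12, 0.993, -0.0, 0.0]
ft_force: [-0.2, -0.2, -0.7]
grip_width: 0.0324
grasp_force: 59.7
```

Emit:
{"api": "step_hand", "payload": {
  "segments": [
    [[0, 0, 0], [0, 0, 0.01], 0.015],
    [[0, 0, 0], [0, 0, 0.02], 0.015],
    [[0, 0, 0], [0, 0, 0.02], 0.015]
  ]
}}

```text
clock: 15.32
eef_pos: [0.4156, -0.1908, 0.0729]
tool_rot: [0.12, 0.993, -0.0, 0.001]
ft_force: [-1.2, 0.2, 5.3]
grip_width: 0.0319
grasp_force: 60.6
```

Converted, -0.125 m is -1.25, -0.08 m is -0.8.

Emit:
{"api": "step_hand", "payload": {
  "segments": [
    [[0, 0, 0], [0, 0, -0.005], 0.015],
    [[0, 0, 0], [0, 0, -0.005], 0.04],
    [[0, 0, 0], [0, 0, -0.005], 0.05],
    [[0, 0, 0], [0, 0, -0.005], 0.06],
    [[0, 0, 0], [0, 0, -0.005], 0.06],
    [[0, 0, 0], [0, 0, -0.005], 0.06],
    [[0, 0, 0], [0, 0, -0.3], 0.06],
    [[0, 0, 0], [0, 0, -0.8], 0.06],
    [[0, 0, 0], [0, 0, -1.25], 0.06],
    [[0, 0, 0], [0, 0, -1.25], 0.06]
  ]
}}

```text
clock: 16.58
eef_pos: [0.4176, -0.1917, 0.2008]
tool_rot: [0.12, 0.993, -0.001, 0.004]
ft_force: [0.2, 0.7, 0.5]
grip_width: 0.0603
grasp_force: 0.0
```

```bash
python3 go.py .5795,-.012,.198
```

```text
clk 16.575 pos [ 0.4176 -0.1917  0.2008] q [-0.43  0.17 -0.16  1.23  0.   -0.19] w 0.0603 f 0.0 axes z [ 0.008 -0.004 -1.   ] y [ 0.237  0.971 -0.002]
.5795,-.012,.198 [-0.1146  0.213   0.0034]
```

Converted, 0.213 m is 2.13, 0.186 m is 1.86.

Emit:
{"api": "step_hand", "payload": {
  "segments": [
    [[0, 0, 0], [-0.25, 0.45, 0], 0.06],
    [[0, 0, 0], [-0.5, 0.9, 0], 0.06],
    [[0, 0, 0], [-0.75, 1.37, 0], 0.06],
    [[0, 0, 0], [-1, 1.86, 0], 0.06],
    [[0, 0, 0], [-1.146, 2.13, 0], 0.06],
    [[0, 0, 0], [-1.146, 2.13, 0], 0.06],
    [[0, 0, 0], [-1.146, 2.13, 0], 0.06]
  ]
}}

```text
clock: 17.45
eef_pos: [0.5759, -0.0112, 0.1957]
tool_rot: [0.12, 0.993, -0.0, -0.001]
ft_force: [-1.1, -0.7, 0.5]
grip_width: 0.0603
grasp_force: 0.0
```

```bash
python3 go.py .5795,-.012,.052; python3 - <<'E'
from workcell import imaging
import cv2,numpy as np
p,d=imaging.camera('side');q,d=imaging.camera('wrist')
cv2.imwrite('pics/p6.png',np.hstack([cv2.resize(p[150:400,230:530],(400,333)),cv2.resize(q,(400,333))])[:,:,::-1])
E
```

```text
clk 17.45 pos [ 0.5759 -0.0112  0.1957] q [-0.02  0.41  0.15  1.31 -0.    0.22] w 0.0603 f 0.0 axes z [-0.003 -0.    -1.   ] y [ 0.238  0.971 -0.001]
.5795,-.012,.052 [-0.0041  0.0002  0.1437]
```

View pics/p6.png

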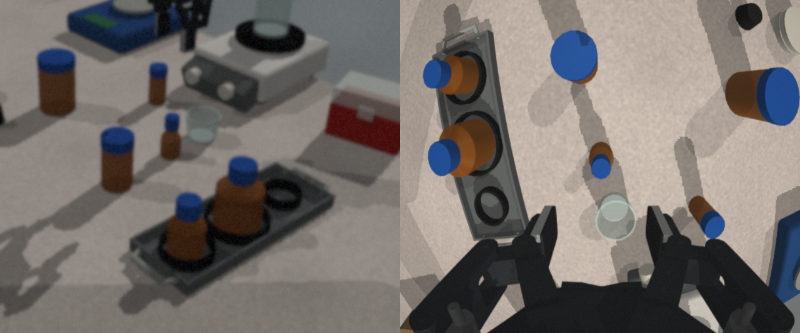

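Both bottles stand in their holders, and the small cap at (600,168) is centred between the fingers.

Converted, 0.143 m is 1.43, 0.13 m is 1.3.

Emit:
{"api": "step_hand", "payload": {
  "segments": [
    [[0, 0, 0], [-0.02, 0, 0.5], 0.06],
    [[0, 0, 0], [-0.03, 0, 1], 0.06],
    [[0, 0, 0], [-0.03, 0, 1.3], 0.06],
    [[0, 0, 0], [-0.03, 0, 1.43], 0.06],
    [[0, 0, 0], [-0.03, 0, 1.43], 0.045],
    [[0, 0, 0], [-0.03, 0, 1.43], 0.035],
    [[0, 0, 0], [-0.03, 0, 1.43], 0.01],
    [[0, 0, 0], [-0.03, 0, 1.43], 0.01],
    [[0, 0, 0], [-0.03, 0, 1.43], 0.01],
    [[0, 0, 0], [-0.03, 0, 1.43], 0.01]
  ]
}}

```text
clock: 18.8
eef_pos: [0.5813, -0.0118, 0.0559]
tool_rot: [0.12, 0.993, -0.0, 0.002]
ft_force: [-0.1, -1.1, 6.4]
grip_width: 0.0219
grasp_force: 58.7
```

Emit:
{"api": "step_hand", "payload": {
  "segments": [
    [[0, 0, 0], [0, 0, 0], 0.01],
    [[0, 0, 0], [0, 0, -0.1], 0.01],
    [[0, 0, 0], [0, 0, -0.3], 0.01],
    [[0, 0, 0], [0, 0, -0.7], 0.01],
    [[0, 0, 0], [0, 0, -1.1], 0.01],
    [[0, 0, 0], [0, 0, -1.3], 0.01],
    [[0, 0, 0], [0, 0, -1.3], 0.01],
    [[0, 0, 0], [0, 0, -1.3], 0.01]
  ]
}}

```text
clock: 19.8
eef_pos: [0.5791, -0.0114, 0.1829]
tool_rot: [0.12, 0.993, -0.0, -0.001]
ft_force: [-0.4, 0.2, -1.2]
grip_width: 0.0218
grasp_force: 58.7
```

```bash
python3 go.py .6087,-.2066,.182
```

```text
clk 19.8 pos [ 0.5791 -0.0114  0.1829] q [-0.02  0.42  0.14  1.29  0.    0.22] w 0.0218 f 58.7 axes z [-0.002  0.    -1.   ] y [ 0.237  0.971 -0.   ]
.6087,-.2066,.182 [-0.0751 -0.1826  0.0008]
```

Emit:
{"api": "step_hand", "payload": {
  "segments": [
    [[0, 0, 0], [-0.08, -0.2, 0], 0.01],
    [[0, 0, 0], [-0.25, -0.6, 0], 0.01],
    [[0, 0, 0], [-0.43, -1.05, 0], 0.01],
    [[0, 0, 0], [-0.6, -1.45, 0], 0.01],
    [[0, 0, 0], [-0.7, -1.7, 0], 0.01],
    [[0, 0, 0], [-0.75, -1.826, 0], 0.01],
    [[0, 0, 0], [-0.75, -1.826, 0], 0.01]
  ]
}}

```text
clock: 20.68
eef_pos: [0.6088, -0.2078, 0.1828]
tool_rot: [0.121, 0.993, 0.0, -0.001]
ft_force: [0.3, 0.3, -0.2]
grip_width: 0.0215
grasp_force: 58.8
```

Emit:
{"api": "step_hand", "payload": {
  "segments": [
    [[0, 0, 0], [0, 0, 0.3], 0.01],
    [[0, 0, 0], [0, 0, 0.6], 0.01],
    [[0, 0, 0], [0, 0, 0.75], 0.01],
    [[0, 0, 0], [0, 0, 0.8], 0.01],
    [[0, 0, 0], [0, 0, 0.8], 0.01],
    [[0, 0, 0], [0, 0, 0.8], 0.01]
  ]
}}

```text
clock: 21.42
eef_pos: [0.6103, -0.2069, 0.1054]
tool_rot: [0.12, 0.993, -0.0, 0.001]
ft_force: [-0.3, -0.3, -0.8]
grip_width: 0.0219
grasp_force: 58.8
```

```bash
python3 go.py .6087,-.2066,.060 ; python3 - <<'E'
from workcell import imaging
from h import *
p,d=imaging.camera('side')
cv2.imwrite('pics/p7.png',cv2.resize(p[200:400,320:520],(600,600))[:,:,::-1])
f=np.load('side0.npz')
for z in(.018,.06,.075,.13):
    x=f['mtx']@(f['R']@np.array([.6087,-.2066,z])+f['t']);print(z,((x[:2]/x[2]-(320,200))*3).round(1))
E
```

```text
clk 21.425 pos [ 0.6103 -0.2069  0.1054] q [-0.33  0.6   0.21  1.19 -0.   -0.09] w 0.0219 f 58.8 axes z [ 0.002 -0.001 -1.   ] y [ 0.237  0.971 -0.   ]
.6087,-.2066,.060 [ 0.0017 -0.      0.0454]
0.018 [359.8 281. ]
0.06 [368.4 228.2]
0.075 [371.5 208.8]
0.13 [383.3 135.2]
```

View pics/p7.png

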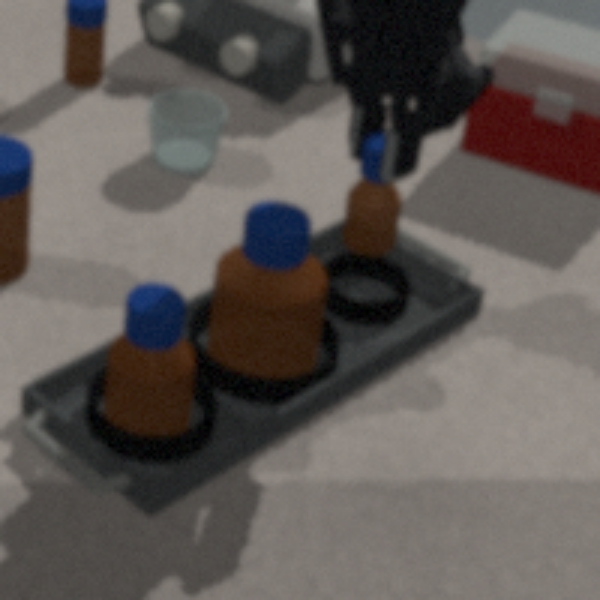

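The small bottle hangs over its ring: ring centre (366,286), body column 372, where about 376 is expected. It is within 2–3 mm, so I'll lower it without a sideways correction.

Converted, 0.043 m is 0.43, 0.042 m is 0.42.

Emit:
{"api": "step_hand", "payload": {
  "segments": [
    [[0, 0, 0], [0, -0.01, 0.15], 0.01],
    [[0, 0, 0], [0, -0.01, 0.28], 0.01],
    [[0, 0, 0], [0, -0.01, 0.36], 0.01],
    [[0, 0, 0], [0, -0.01, 0.4], 0.01],
    [[0, 0, 0], [0, -0.01, 0.42], 0.01],
    [[0, 0, 0], [0, -0.01, 0.43], 0.01],
    [[0, 0, 0], [0, -0.01, 0.43], 0.01]
  ]
}}

```text
clock: 22.35
eef_pos: [0.6094, -0.2078, 0.0613]
tool_rot: [0.12, 0.993, -0.0, 0.0]
ft_force: [-0.5, -0.3, -1.6]
grip_width: 0.0221
grasp_force: 58.8
```

Emit:
{"api": "step_hand", "payload": {
  "segments": [
    [[0, 0, 0], [0, 0, 0.01], 0.01],
    [[0, 0, 0], [0, 0, 0.02], 0.01],
    [[0, 0, 0], [0, 0, 0.02], 0.01]
  ]
}}

```text
clock: 22.72
eef_pos: [0.6096, -0.2079, 0.0599]
tool_rot: [0.12, 0.993, -0.0, 0.001]
ft_force: [-0.8, 0.8, 3.5]
grip_width: 0.0218
grasp_force: 59.2
```

Emit:
{"api": "step_hand", "payload": {
  "segments": [
    [[0, 0, 0], [0, 0, -0.003], 0.01],
    [[0, 0, 0], [0, 0, -0.003], 0.03],
    [[0, 0, 0], [0, 0, -0.003], 0.04],
    [[0, 0, 0], [0, 0, -0.003], 0.05],
    [[0, 0, 0], [0, 0, -0.003], 0.05],
    [[0, 0, 0], [0, 0, -0.003], 0.05],
    [[0, 0, 0], [0, 0, -0.3], 0.05],
    [[0, 0, 0], [0, 0, -0.8], 0.05],
    [[0, 0, 0], [0, 0, -1.3], 0.05],
    [[0, 0, 0], [0, 0, -1.3], 0.05]
  ]
}}

```text
clock: 23.98
eef_pos: [0.6121, -0.2087, 0.1949]
tool_rot: [0.12, 0.993, -0.001, 0.005]
ft_force: [0.2, -0.7, 0.0]
grip_width: 0.0502
grasp_force: 0.0
```

Emit:
{"api": "step_hand", "payload": {
  "segments": [
    [[0, 0, 0], [0, 0.5, 0], 0.05],
    [[0, 0, 0], [0, 1, 0], 0.05],
    [[0, 0, 0], [0, 1.5, 0], 0.05],
    [[0, 0, 0], [0, 2, 0], 0.05],
    [[0, 0, 0], [0, 2.5, 0], 0.05],
    [[0, 0, 0], [0, 2.5, 0], 0.05],
    [[0, 0, 0], [0, 2.5, 0], 0.05]
  ]
}}

```text
clock: 24.85
eef_pos: [0.6679, 0.035, 0.1877]
tool_rot: [0.119, 0.993, -0.0, -0.001]
ft_force: [0.1, -0.2, 0.1]
grip_width: 0.0504
grasp_force: 0.0
```

```bash
python3 - <<'E'
from workcell import imaging
import cv2,numpy as np
p,d=imaging.camera('side');q,d=imaging.camera('top')
cv2.imwrite('pics/p8.png',np.hstack([cv2.resize(p[150:400,230:530],(400,333)),cv2.resize(q[150:380,230:506],(400,333))])[:,:,::-1])
E
```

```text
(no output)
```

View pics/p8.png

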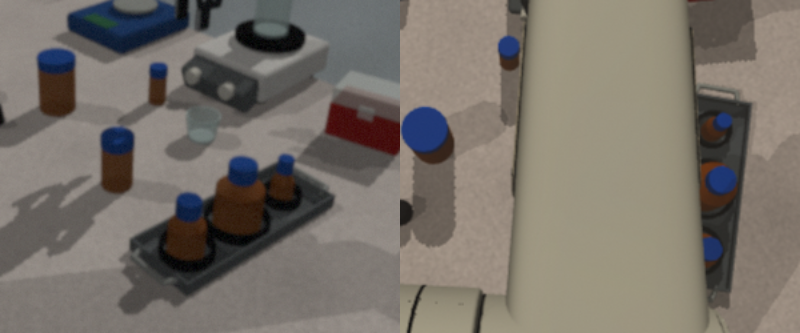

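All three bottles stand upright in their own holders and the jars haven't moved. I'll check the cap heights, then hand in.

```bash
python3 - <<'E'
from h import *
from workcell import imaging,workorder
p,d=imaging.camera('side');P=cloud(imaging.calibration('side'),d)
m=cv2.inRange(cv2.cvtColor(p,cv2.COLOR_RGB2HSV),(105,120,40),(130,255,255))>0
ok=True
for (x,y),h in(((.512,-.199),.109),((.4153,-.1908),.094),((.6087,-.2066),.079)):
    q=P[m&(np.hypot(P[...,0]-x,P[...,1]-y)<.035)];t=np.percentile(q[:,2],90);tp=q[q[:,2]>t-.004]
    print(t.round(4),h,tp.mean(0).round(4));ok&=abs(t-h)<.006
if ok: print(workorder.job_done())
E
```

```text
0.11 0.109 [ 0.5088 -0.2029  0.109 ]
0.095 0.094 [ 0.4113 -0.1943  0.094 ]
0.08 0.079 [ 0.6037 -0.2107  0.0788]
the job is handed in; nothing more can be done
None
```

All three necked bottles stand upright and right down in their own holders (cap tops within about 1 mm of the expected height), the jars are still where they stood, and I handed the job in after about 25 s of the 86 s allowed; no verdict was shown.

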